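# Snap the washed cap onto the vacuum flask and keep it pressed

### The job

Take the washed flask cap (the deep, narrow one with a knob, not the wide flat pot lid) out of the white drip tray and snap it onto the bare neck of the open steel flask: press straight down until it clicks, then go on pressing after the click so that the cap squeezes the soft seal under it. Finish while still holding the cap pressed down, without letting up, and leave everything else where it is.

Things in the scene. Friction and masses are not known exactly. Their poses are not given: they have to be found in the camera images.
- cap: Flask cap, black plastic: round skirt 48 mm across, 32 mm high, open below; on its flat top a round knob 24 mm across, 22 mm high (54 mm in all; 60 to 120 g). Origin: centre of the open underside, z up. Starts upright in one of the tray's two cells. Bore: 26 mm wide at a lip in its lowest 5 mm, 38 mm wide above that, 28 mm deep.
- cap_top (a point): Centre of the cap's flat top, at the foot of the knob: 32 mm above the cap's origin. The knob can be gripped with the fingertips just above this face.
- neck_seat (a point): Centre of the top face of the seal, a soft black ring 48 mm across round the foot of the open flask's neck, 118 mm above the worktop; z up. The cap's origin comes here when home. With it 17 mm above, the lip meets the catch balls; the push rises to 10 to 15 N, then drops at 10 to 8 mm, and the balls pull the cap down the rest of the way (up to 10 N). The point stays put as the seal yields.
- seal (a joint): How far the seal ring is squeezed down, in m: 0 free, 0.003 bottomed. It acts as a spring of 4 N per mm (12 N at the bottom). neck_seat does not move with it.
- neck_tip (a point): Top of the open flask's bare steel neck, 24 mm above neck_seat. The neck is 23 mm across, its last 6 mm tapered to 14 mm; four sprung steel catch balls bulge from it to 31 mm across, midway up. Sprung out over the cap's lip, they hold the cap on.
- flask: The open flask, steel, fixed: 84 mm across, black handle to local +y reaching 82 mm out. Origin: centre of its underside.
- tray: White plastic drip tray, fixed: 190 x 290 x 35 mm outside, walls and floor 5 mm, one wall across the middle as high as the rim that makes two cells side by side along its local y. Origin: centre of its underside.
- pot_lid: Bystander in the other cell of the tray: a flat black lid 72 mm across and 14 mm high with the same kind of knob (36 mm in all). Origin: centre of its underside.
- closed_flask: Bystander: a second steel flask of the same size, with its cap on (172 mm high). Loose. Origin: centre of its underside.
- mug: Bystander: red mug, 80 mm across, 85 mm high. Origin: centre of its underside.
- sugar_jar: Bystander: white jar with a wooden lid, 64 mm across, 100 mm high. Origin: centre of its underside.
- wood_spoon: Bystander: wooden spoon, 240 mm long, lying flat. Its handle points along its local -x.
Things that resemble listed ones, but are neither listed nor needed, are in the scene too. What is shaped like the cap but pink or purple is not meant.

How it is judged:
By the outcome, as a careful person would: the job done as asked, in the order asked, and still so for the second after the job is handed in, while the arm keeps its last pose, push and grip.
It also fails if it takes over 42 s, if anything falls off the work surface, if the arm or the gripper's body presses on something with over 40 N, if the wrist force passes 120 N, or if a joint passes its speed limit or range.

### The arm

A 6-joint arm with a two-finger parallel gripper is mounted at the origin on the work surface. World frame = base frame: x ahead of the robot, y to its left, z up, the work surface at z = 0. Lengths are in mm, angles in degrees, forces in N, time in s.
With the tool pointing down it reaches from about 350 to 850 mm from the base axis. Payload 8.1 kg.
Tool frame: the origin (TCP) lies midway between the tips of the shut fingers; the grasp point (between the pads) lies 19 mm behind it; z points along the fingers, y is the direction in which the jaws open and shut (so a half turn about z gives the same grasp; the last joint's range is limited). The gripper opens to 85 mm and grips with 20 to 120 N. Pads are 22 mm wide; open, the fingers measure 114 mm over their backs; the gripper's body (76 mm by 85 mm) begins 54 mm behind the grasp point. The pads swing forward as they close: fully open they stand 13 mm farther back than shut.
Start: joints at [66.956, 7.471, 85.268, -0, 87.261, -4.893], TCP at [186.895, 570.154, 231.292] pointing down, gripper open.
Joint ranges: [-169.43, 169.43], [-51.17, 129.36], [1.28, 143.12], [-76.62, 256.62], [0, 156.53], [-152.29, 152.29]. Speed limits (degrees/s): [136.94, 136.94, 159.86, 180, 180, 180].

### API

Orientations are given as [roll, pitch, yaw] about the fixed x, y, z axes, in that order (R = Rz(yaw) Ry(pitch) Rx(roll)).
In Python, from bench import telemetry, snapshot, camera_params, job gives the robot as it stands. The module is installed in compiled form; this text tells all that it offers.
- The arm moves only by the shell command python3 -m jog 'ROWS' [FORCE]. ROWS is JSON, a list that holds one entry, the list of rows, each a list of 7 numbers: the shift along the tool's x, y, z in units of 50 mm (1.0 is 50 mm), then the turn, a rotation vector about the tool's x, y, z in units of 2 pi rad (1.0 is 2 pi rad), then the opening, from 0 (shut) to 1 (fully open). In form: [[[dx, dy, dz, rx, ry, rz, claw], ...]]. A call has 1 to 12 rows; each row shifts and turns the commanded pose from where the row before left it, along the tool's axes as they then stand; what a row does not reach is not made up. A row lasts 1/8 s, in which the tool goes at most 62.5 mm and 10.7 degrees, less where a joint would pass 70% of its speed; a pose out of reach is approached as far as the arm can. A call with a number of a shift or a turn outside -1 to 1 is refused whole. A call with a gripper value outside its range is refused whole. The fingers move at their own pace and stop on an object; FORCE is the grip in N (left out, the last holds). Time passes only in rows, so rows that do not move let the fingers close. It gives the time, the measured TCP pose, the force and the opening at its end, in the units of the state.
- telemetry.sense(): the state, without advancing time (a new reading comes with each control period).
- snapshot(name): name is "side" or "top"; returns (picture, depth): 384x512x3 uint8, red, green, blue; 384x512 float32, mm along the optical axis (not along the pixel's ray), 0 where there is no reading.
- camera_params(name): a dict with "K" (3x3 intrinsics, pixels), "extrinsics" (4x4, takes a point from camera to world coordinates). Camera axes: x right, y down, z forward; pixel columns grow to the right and rows downward; lengths in mm; the calibration is good to about 2 mm. A picture is of the moment at which its call begins. camera_params takes no time and is no camera call.
- job.hand_in(): hands the job in, once; it reports no verdict.
The state is a dict: "time": time; "joint_pos": joint angles; "qd": joint speeds; "joint_efforts": joint torques, N m; "tool_pos": TCP position; "tcp_rot": TCP orientation; "ft_force": force on the tool from outside, world axes, zero at the start; "wrist_torque": the same for the moment, N m; "finger_gap": finger opening in mm.
Only numpy, scipy, OpenCV 4.12 (cv2) and the standard library are available. Lean on these libraries where they do the work, as an engineer would, in place of code of your own. Each camera call takes 0.05 s, during which the arm holds its last target. There are 200 camera calls.

## Working session

There is one attempt and no reset: what is moved stays moved. The work goes in short steps, Python scripts to look and compute and a shell command to move; the robot and the scene stay as the last step left them, time stands still between calls to the robot, and variables do not carry over. Pictures are saved under pics/ and viewed, about 8 in all and at most 12, crops included, and the job is handed in when it is done.

```bash
mkdir -p pics; python3 - <<'E'
from bench import telemetry, snapshot, camera_params
import cv2, numpy as np
for n in ("side","top"):
    p,d=snapshot(n); c=camera_params(n)
    np.savez(f"{n}0.npz",p=p,d=d,K=c["K"],T=c["extrinsics"])
    cv2.imwrite(f"pics/{n}0.png",p[:,:,::-1])
    print(n,np.round(c["K"],1).tolist(),np.round(c["extrinsics"],3).tolist(),(d==0).mean())
print(telemetry.sense())
E
```

```text
side [[463.7, 0.0, 259.3], [0.0, 463.7, 184.8], [0.0, 0.0, 1.0]] [[-0.999, 0.002, 0.033, 511.633], [-0.025, 0.623, -0.782, 995.012], [-0.022, -0.782, -0.623, 792.334], [0.0, 0.0, 0.0, 1.0]] 0.0038096110026041665
top [[490.1, 0.0, 249.4], [0.0, 490.1, 184.0], [0.0, 0.0, 1.0]] [[-0.028, -0.986, 0.163, 351.773], [-1.0, 0.028, -0.005, 93.729], [0.0, -0.163, -0.987, 1380.612], [0.0, 0.0, 0.0, 1.0]] 0.0040283203125
{'time': 0.1, 'joint_pos': array([ 6.69549846e+01,  7.51138456e+00,  8.53233537e+01, -2.77261612e-04,
        8.72606027e+01, -4.89371352e+00]), 'qd': array([-0.00379798, -0.08755401, -0.10456464, -0.07311342,  0.0348427 ,
       -0.07400315]), 'joint_efforts': array([ 8.93258384e-04, -5.70944095e+01, -5.01947522e+01, -2.61433579e-04,
        7.86191085e-03, -5.54513508e-05]), 'tool_pos': array([186.71065501, 569.69351779, 230.34001936]), 'tcp_rot': array([-1.79904983e+02, -7.85739217e-03,  1.61848705e+02]), 'ft_force': array([-0.52102227, -0.18840157,  0.28320953]), 'wrist_torque': array([-0.03887499,  0.01267384,  0.00815509]), 'finger_gap': 85.32014459298442}
```

View pics/side0.png

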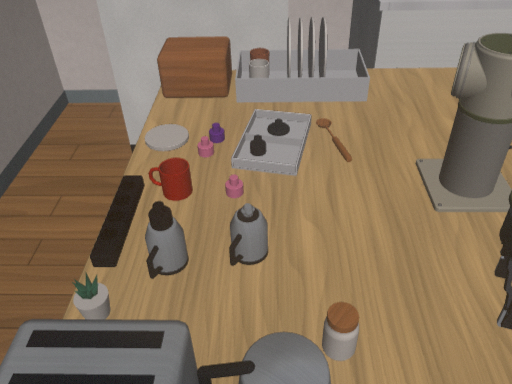

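View pics/top0.png

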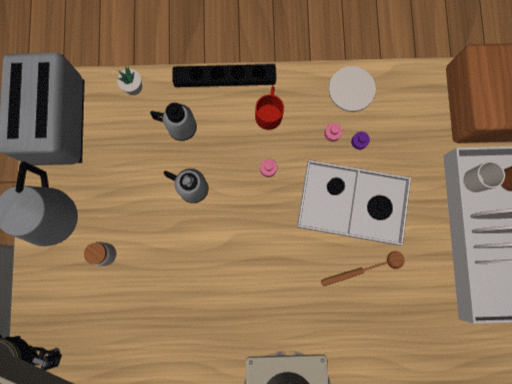

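The side view shows the cap at (258,147) and the pot lid at (279,130) in the tray. The open flask's neck is at (248,211). In the top view the cap is at (336,186), the lid at (380,207) and the open neck at (187,181). Next I'll measure them.

```bash
cat > h.py <<'E'
import numpy as np, cv2
from bench import snapshot, camera_params
def get(n):
    p,d=snapshot(n); c=camera_params(n); return p,d,np.array(c["K"]),np.array(c["extrinsics"])
def load(f):
    z=np.load(f); return z["p"],z["d"],z["K"],z["T"]
def cloud(d,K,T):
    v,u=np.indices(d.shape); P=np.stack([(u-K[0,2])/K[0,0]*d,(v-K[1,2])/K[1,1]*d,d],-1)
    return P@T[:3,:3].T+T[:3,3]
def ray(u,v,K,T,z):
    r=T[:3,:3]@np.array([(u-K[0,2])/K[0,0],(v-K[1,2])/K[1,1],1]); s=(z-T[2,3])/r[2]
    return T[:3,3]+s*r
E
python3 - <<'E'
from h import *
for n,cap,neck in (("side",(258,147),(248,213)),("top",(336,186),(190,184))):
    p,d,K,T=load(n+"0.npz"); W=cloud(d,K,T)
    def win(c,r): return np.s_[c[1]-r:c[1]+r,c[0]-r:c[0]+r]
    for nm,c,bands in (("cap",cap,[(30,42),(50,66),(42,58)]),("neck",neck,[(95,108),(112,124),(125,138),(136,150)])):
        w=W[win(c,16 if nm=="cap" else 20)].reshape(-1,3); col=p[win(c,16 if nm=="cap" else 20)].reshape(-1,3)
        for a,b in bands:
            m=(w[:,2]>a)&(w[:,2]<b)
            if nm=="cap": m&=col.max(1)<90
            q=w[m]
            if len(q): print(n,nm,(a,b),len(q),"mid",np.round((q.min(0)+q.max(0))/2,1),"ext",np.round(np.ptp(q,0),1),"mean",np.round(q.mean(0),1))
    # cap blob: dark mask
    m=(p.max(2)<70).astype(np.uint8); cs,_=cv2.findContours(m,0,1)
    for c in cs:
        if cv2.contourArea(c)>30:
            (x,y),r=cv2.minEnclosingCircle(c)
            if r<30: print(n,"dark",round(x,1),round(y,1),round(r,1),"z37",np.round(ray(x,y,K,T,37)[:2]),"z118",np.round(ray(x,y,K,T,118)[:2]))
    np.set_printoptions(linewidth=250)
    x,y=neck; print(np.round(W[y-14:y+8,x-12:x+13,2]).astype(int)[::2])
    cv2.imwrite(f"pics/{n}z.png",cv2.resize(p[y-32:y+32,x-32:x+32,::-1],None,fx=6,fy=6,interpolation=2))
a=cv2.imread("pics/sidez.png");b=cv2.imread("pics/topz.png");cv2.imwrite("pics/z.png",np.hstack([a,b]))
E
```

```text
side cap (30, 42) 96 mid [ 562.4 -151.8   36.1] ext [44.7 41.6 11.8] mean [ 562.  -147.1   35.6]
side cap (50, 66) 38 mid [ 561.9 -153.2   55.5] ext [20.7 21.8  9.2] mean [ 562.4 -151.4   56.1]
side cap (42, 58) 49 mid [ 562.  -153.2   50.1] ext [21.  21.8 15.8] mean [ 562.  -149.9   51.8]
side neck (95, 108) 229 mid [570.6 259.8 101.5] ext [74.9 47.8 12.8] mean [569.6 269.1 101.2]
side neck (112, 124) 268 mid [570.8 248.1 117.8] ext [58.7 54.3 11.6] mean [569.8 254.3 115.7]
side neck (125, 138) 83 mid [570.3 251.5 131.7] ext [28.3 23.3 12.5] mean [570.3 252.6 132.3]
side neck (136, 150) 51 mid [570.2 247.6 139.5] ext [19.7 14.9  7. ] mean [570.8 247.6 139.5]
side dark 166.4 262.9 21.0 z37 [747. 318.] z118 [722. 391.]
side dark 246.4 251.8 19.7 z37 [575. 285.] z118 [568. 361.]
side dark 247.5 214.5 10.5 z37 [578. 162.] z118 [571. 251.]
side dark 159.8 215.9 14.4 z37 [791. 167.] z118 [761. 256.]
side dark 257.6 145.5 9.9 z37 [ 562. -139.] z118 [556. -17.]
side dark 278.0 128.5 10.3 z37 [ 501. -232.] z118 [ 502. -101.]
[[ -3  -2   0  -1  -1   0  -4   0  -4   3  -1  -3   1   2   0  -2  
[... 3208 characters left out ...]
138  130  136  116  121  117  114  122  114  115  111  100]
 [ 114  108  114  119  119  135  139  138  139  145  137  140  138  134  119  117  114  119  116  116  112  114  112  110  103]
 [ 112  112  121  119  122  115  117  112  128  140  138  138  137  125  117  124  120  118  124  111  116  118  114  109  101]
 [ 110  115  114  115  116  122  117  115  116  114  118  118  121  114  116  119  117  121  114  116  111  114  113  103   99]
 [ 107  114  114  113  115  116  114  124  118  122  115  120  117  120  117  120  115  119  114  110  112  105  101   97   97]
 [ 100  102  109  117  116  114  115  111  112  117  119  112  111  115  109  113  117  113  108  107  103  100   96   99   87]]
```

View pics/z.png

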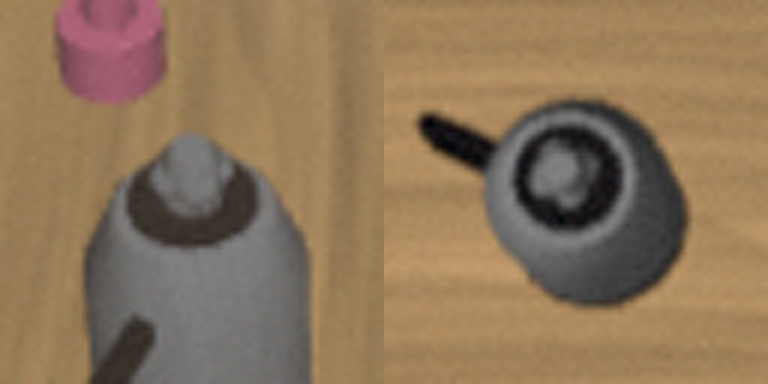

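The cap is at about (562.5,-153) and the neck at about (571,247.5). Both views agree to within 2–3 mm and the heights are right. Moving above the cap.

```bash
cat >> h.py <<'E'
def go(x,y,z):
    from bench import telemetry; from scipy.spatial.transform import Rotation as R
    s=telemetry.sense(); t=np.array([x,y,z])-s["tool_pos"]
    print("units total",np.round(R.from_euler("xyz",s["tcp_rot"],degrees=True).inv().apply(t)/50,3),"pos",np.round(s["tool_pos"],1),"rot",np.round(s["tcp_rot"],2),"F",np.round(s["ft_force"],1),"gap",round(s["finger_gap"],1),"t",s["time"])
E
python3 -m jog '[[[-0.5,-0.5,0,0,0,0,0.7],[-0.6,-0.6,0,0,0,0,0.7],[-0.6,-0.6,0,0,0,0,0.7],[-0.6,-0.6,0,0,0,0,0.7],[-0.6,-0.6,0,0,0,0,0.7],[-0.6,-0.6,0,0,0,0,0.7],[-0.6,-0.6,0,0,0,0,0.7],[-0.6,-0.6,0,0,0,0,0.7],[-0.6,-0.6,0,0,0,0,0.7],[-0.6,-0.6,0,0,0,0,0.7]]]' 40
python3 -m jog '[[[-0.6,-0.6,0,0,0,0,0.7],[-0.6,-0.6,0,0,0,0,0.7],[-0.6,-0.6,0,0,0,0,0.7],[-0.6,-0.6,0,0,0,0,0.7],[-0.6,-0.5,0,0,0,0,0.7],[-0.6,-0.5,0,0,0,0,0.7],[-0.6,-0.5,0,0,0,0,0.7],[-0.5,-0.4,0,0,0,0,0.7],[-0.4,-0.3,0,0,0,0,0.7],[-0.3,-0.2,0,0,0,0,0.7],[0,0,0,0,0,0,0.7],[0,0,0,0,0,0,0.7]]]'
python3 -c "from h import *; go(562.5,-153,100)"
```

```text
time: 1.35
tool_pos: [375.5, 196.6, 231.0]
tcp_rot: [-180.0, -0.0, 161.9]
ft_force: [0.5, 0.5, -0.7]
finger_gap: 59.7
time: 2.85
tool_pos: [556.6, -113.7, 230.9]
tcp_rot: [180.0, -0.1, 161.9]
ft_force: [-0.2, 0.6, 0.8]
finger_gap: 59.6
units total [-0.359 -0.711  2.617] pos [ 556.6 -113.7  230.9] rot [ 1.7999e+02 -6.0000e-02  1.6186e+02] F [-0.2  0.6  0.8] gap 59.6 t 2.85
```

```bash
python3 -m jog '[[[-0.18,-0.35,0.3,0,0,0,0.7],[-0.18,-0.36,0.5,0,0,0,0.7],[0,0,0.6,0,0,0,0.7],[0,0,0.6,0,0,0,0.7],[0,0,0.4,0,0,0,0.7],[0,0,0.2,0,0,0,0.7],[0,0,0,0,0,0,0.7],[0,0,0,0,0,0,0.7]]]'
python3 - <<'E'
from h import *
go(562.5,-153,41)
o=[]
for n,c in (("side",(258,140)),("top",(336,186))):
    p,d,K,T=get(n); o.append(cv2.resize(p[c[1]-40:c[1]+40,c[0]-40:c[0]+40,::-1],None,fx=5,fy=5,interpolation=2))
cv2.imwrite("pics/a.png",np.hstack(o))
E
```

```text
time: 3.85
tool_pos: [564.0, -153.8, 102.6]
tcp_rot: [-180.0, 0.1, 161.9]
ft_force: [0.4, -0.2, 0.1]
finger_gap: 59.9
units total [0.037 0.006 1.233] pos [ 564.  -153.8  102.6] rot [-1.8000e+02  1.2000e-01  1.6186e+02] F [ 0.4 -0.2  0.1] gap 59.9 t 3.85
```

View pics/a.png

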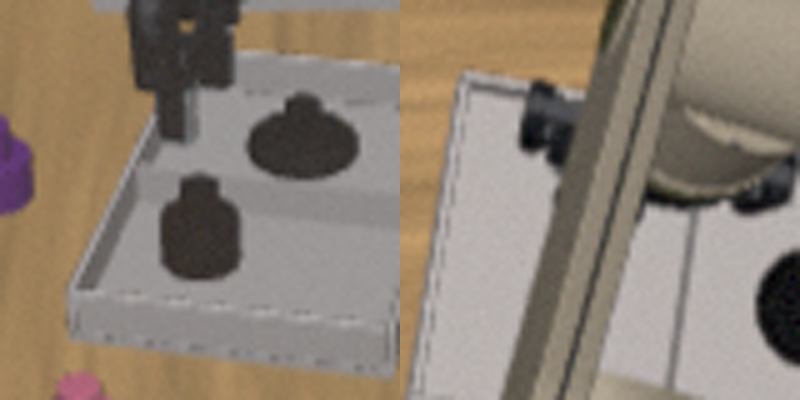

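The side crop shows the gripper hanging above the cap, with the near finger 10–13 mm to +x. That fits the tilt of the jaw axis. Descending and gripping.

```bash
python3 -m jog '[[[0.03,0,0.3,0,0,0,0.7],[0,0,0.4,0,0,0,0.7],[0,0,0.3,0,0,0,0.7],[0,0,0.15,0,0,0,0.7],[0,0,0.05,0,0,0,0.7],[0,0,0,0,0,0,0.7],[0,0,0,0,0,0,0.3],[0,0,0,0,0,0,0.1],[0,0,0,0,0,0,0.1],[0,0,0,0,0,0,0.1],[0,0,0,0,0,0,0.1],[0,0,0,0,0,0,0.1]]]' 80
python3 -c "from h import *; go(562.5,-153,230)"
```

```text
time: 5.45
tool_pos: [562.4, -153.4, 42.2]
tcp_rot: [-180.0, 0.1, 161.8]
ft_force: [-1.1, -0.8, 6.2]
finger_gap: 21.1
units total [-0.005  0.008 -3.756] pos [ 562.4 -153.4   42.2] rot [-1.7999e+02  9.0000e-02  1.6185e+02] F [-1.1 -0.8  6.2] gap 21.1 t 5.45
```

```bash
python3 -m jog '[[[0,0,0,0,0,0,0.1],[0,0,-0.2,0,0,0,0.1],[0,0,-0.4,0,0,0,0.1],[0,0,-0.6,0,0,0,0.1],[0,0,-0.6,0,0,0,0.1],[0,0,-0.6,0,0,0,0.1],[0,0,-0.6,0,0,0,0.1],[0,0,-0.4,0,0,0,0.1],[0,0,-0.2,0,0,0,0.1],[0,0,-0.1,0,0,0,0.1],[0,0,0,0,0,0,0.1],[0,0,0,0,0,0,0.1]]]'
python3 - <<'E'
from h import *
go(571,247.5,230)
p,d,K,T=get("side")
c=np.linalg.inv(T)@np.array([562,-153,210,1]); u,v=(K@(c[:3]/c[2]))[:2].astype(int); print(u,v)
np.savez("side1.npz",p=p,d=d,K=K,T=T)
cv2.imwrite("pics/b.png",cv2.resize(p[max(v-40,0):v+40,u-50:u+50,::-1],None,fx=6,fy=6,interpolation=2))
E
```

```text
time: 6.95
tool_pos: [561.2, -152.9, 225.0]
tcp_rot: [180.0, -0.1, 161.8]
ft_force: [0.2, -0.6, -1.5]
finger_gap: 20.8
units total [ 2.309  7.671 -0.095] pos [ 561.2 -152.9  225. ] rot [ 1.8000e+02 -1.2000e-01  1.6185e+02] F [ 0.2 -0.6 -1.5] gap 20.8 t 6.95
256 89
```

View pics/b.png

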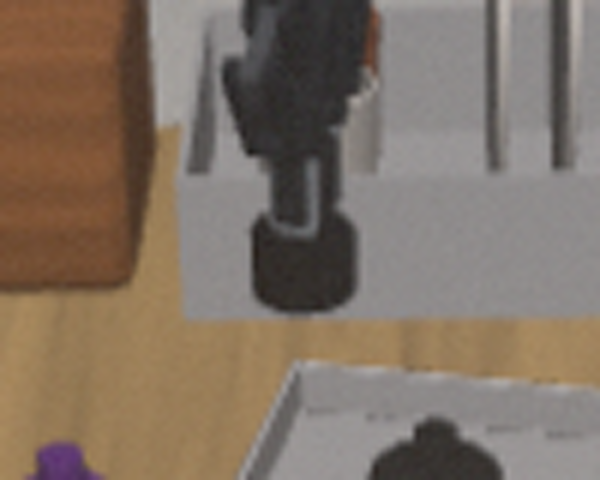

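The crop shows the cap held upright, with the pads at its top face and the tray cell empty. Carrying it over to the neck.

```bash
python3 -m jog '[[[0.1,0.3,0,0,0,0,0.1],[0.2,0.6,0,0,0,0,0.1],[0.25,0.8,0,0,0,0,0.1],[0.25,0.9,0,0,0,0,0.1],[0.25,0.9,0,0,0,0,0.1],[0.25,0.9,0,0,0,0,0.1],[0.25,0.9,0,0,0,0,0.1],[0.25,0.9,0,0,0,0,0.1],[0.25,0.8,0,0,0,0,0.1],[0.2,0.5,0,0,0,0,0.1],[0.06,0.17,0,0,0,0,0.1],[0,0,0,0,0,0,0.1]]]'
python3 -m jog '[[[0,0,0.2,0,0,0,0.1],[0,0,0.3,0,0,0,0.1],[0,0,0,0,0,0,0.1],[0,0,0,0,0,0,0.1],[0,0,0,0,0,0,0.1]]]'
python3 - <<'E'
from h import *
go(571,247.5,192)
o=[]
for n,(x,y) in (("side",(248,200)),("top",(190,184))):
    p,d,K,T=get(n); np.savez(n+"2.npz",p=p,d=d,K=K,T=T)
    o.append(cv2.resize(p[y-40:y+40,x-40:x+40,::-1],None,fx=5,fy=5,interpolation=2))
cv2.imwrite("pics/c.png",np.hstack(o))
E
```

```text
time: 8.5
tool_pos: [571.0, 247.6, 226.0]
tcp_rot: [-180.0, -0.0, 161.9]
ft_force: [-0.2, -0.3, 0.2]
finger_gap: 20.9
time: 9.12
tool_pos: [571.8, 247.3, 201.9]
tcp_rot: [180.0, 0.0, 161.8]
ft_force: [-0.4, 0.8, -0.7]
finger_gap: 21.2
units total [ 0.017 -0.     0.198] pos [571.8 247.3 201.9] rot [1.7997e+02 4.0000e-02 1.6184e+02] F [-0.4  0.8 -0.7] gap 21.2 t 9.125
```

View pics/c.png

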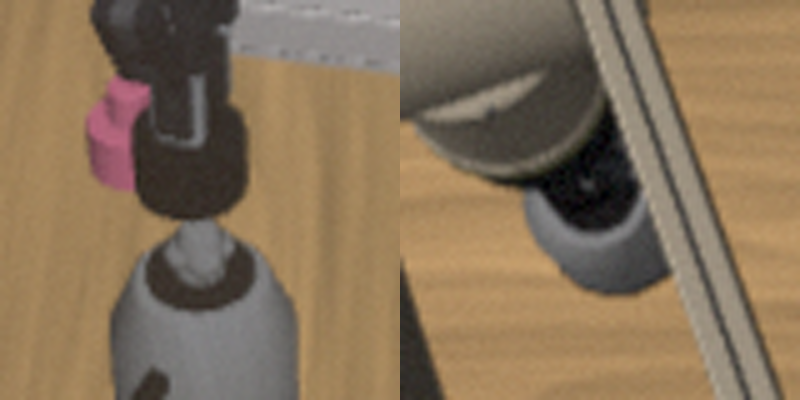

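The side crop shows the cap's skirt centred at about column 191 (zoomed) and the seal at about 201, so there is an x offset to quantify. In the top view the arm hides most of the cap.

```bash
python3 - <<'E'
from h import *
np.set_printoptions(linewidth=200,suppress=True)
p,d,K,T=load("side2.npz"); W=cloud(d,K,T)
g=p.astype(int).max(2)
x0,y0=208,160
# skirt rows: zoomed y 150-205 -> rows 190..201 ; seal rows zoomed 270-300 -> 214..220
for r in range(186,222):
    row=(g[r,220:280]<75); idx=np.flatnonzero(row)+220
    w=W[r,idx] if len(idx) else None
    if len(idx): print(r,idx.min(),idx.max(),(idx.min()+idx.max())/2,"z",np.round(np.median(w[:,2])),"xmid",np.round(ray((idx.min()+idx.max())/2,r,K,T,np.median(w[:,2]))[:2],1),len(idx))
def proj(P): c=np.linalg.inv(T)@np.append(P,1); return np.round((K@(c[:3]/c[2]))[:2],2)
for y in (245,247.5,250):
  print(y,"seal centre",proj([571,y,118]),"front",proj([571,y+24,118]),"cap bottom front",proj([571,y+24,164.7]),"cap mid",proj([571,y+24,180]),"tip",proj([571,y,142]))
# circle fit of skirt side points by depth
from scipy.optimize import least_squares
def fit(m,r,nm):
    q=W[m]; f=lambda c:np.hypot(q[:,0]-c[0],q[:,1]-c[1])-r
    s=least_squares(f,[571,247],loss="soft_l1",f_scale=2); print(nm,len(q),np.round(s.x,1),"rms",np.sqrt(np.mean(f(s.x)**2)).round(2))
v,u=np.indices(g.shape); box=(u>225)&(u<270)
R=np.hypot(W[...,0]-571,W[...,1]-247)
fit(box&(W[...,2]>168)&(W[...,2]<190)&(g<75)&(R<35),24,"skirt")
q=load("side0.npz"); g0=q[0].max(2); W=cloud(q[1],q[2],q[3]); R=np.hypot(W[...,0]-571,W[...,1]-247)
fit((W[...,2]>40)&(W[...,2]<80)&(R<60)&(g0>75),42,"flask body")
fit((W[...,2]>120)&(W[...,2]<127)&(R<20),11.5,"neck")
E
```

```text
186 235 256 245.5 z 197.0 xmid [571.8 250.9] 19
187 235 256 245.5 z 196.0 xmid [571.7 253.1] 16
188 235 256 245.5 z 196.0 xmid [571.6 256. ] 15
189 235 256 245.5 z 195.0 xmid [571.4 258.9] 19
190 235 256 245.5 z 194.0 xmid [571.4 260.9] 22
191 235 256 245.5 z 195.0 xmid [571.2 264.9] 22
192 235 256 245.5 z 193.0 xmid [571.2 265.8] 22
193 235 256 245.5 z 191.0 xmid [571.2 266.8] 22
194 235 256 245.5 z 188.0 xmid [571.4 265.8] 22
195 235 256 245.5 z 185.0 xmid [571.6 265.3] 22
196 235 256 245.5 z 182.0 xmid [571.7 265.3] 22
197 235 256 245.5 z 180.0 xmid [571.7 266. ] 22
198 236 255 245.5 z 178.0 xmid [571.8 266.6] 20
199 236 255 245.5 z 175.0 xmid [572.  265.9] 20
200 237 254 245.5 z 172.0 xmid [572.1 265.7] 18
201 238 253 245.5 z 170.0 xmid [572.  267.4] 16
202 239 251 245.0 z 168.0 xmid [573.2 267.8] 13
203 242 248 245.0 z 167.0 xmid [573.1 269.4] 7
209 240 256 248.0 z 117.0 xmid [570.4 232.2] 3
210 239 257 248.0 z 117.0 xmid [570.3 235.4] 5
211 238 257 247.5 z 118.0 xmid [571.2 239.4] 7
212 238 258 248.0 z 117.0 xmid [569.9 242.4] 9
213 237 258 247.5 z 118.0 xmid [570.9 245.7] 11
2
[... 178 characters left out ...]
.3 258.2] 18
218 238 256 247.0 z 117.0 xmid [571.3 261.4] 19
219 239 255 247.0 z 117.0 xmid [571.1 264.4] 17
220 241 253 247.0 z 117.0 xmid [571.  267.3] 13
221 243 251 247.0 z 114.0 xmid [571.1 267.5] 9
245 seal centre [247.46 212.62] front [246.95 220.15] cap bottom front [246.08 203.58] cap mid [245.78 197.93] tip [247.03 204.27]
247.5 seal centre [247.4  213.39] front [246.9  220.95] cap bottom front [246.02 204.37] cap mid [245.72 198.72] tip [246.98 205.04]
250 seal centre [247.35 214.16] front [246.84 221.76] cap bottom front [245.97 205.17] cap mid [245.67 199.51] tip [246.92 205.81]
skirt 175 [572.5 244.8] rms 1.13
flask body 413 [570.7 244.1] rms 1.04
neck 16 [569.9 245.6] rms 1.62
```

In the side view the cap is about 1 mm off in +x and 1 mm short in y. I'll correct that and lower it over the taper while watching the lateral force.

```bash
python3 -m jog '[[[0.02,0.01,0.1,0,0,0,0.1],[0,0,0.2,0,0,0,0.1],[0,0,0.1,0,0,0,0.1],[0,0,0,0,0,0,0.1]]]' 120
python3 -m jog '[[[0,0,0.06,0,0,0,0.1],[0,0,0.06,0,0,0,0.1],[0,0,0.05,0,0,0,0.1],[0,0,0,0,0,0,0.1],[0,0,0,0,0,0,0.1],[0,0,0,0,0,0,0.1]]]'
python3 -c "from h import *; go(571,247.5,160)"
```

```text
time: 9.72
tool_pos: [570.1, 247.9, 180.1]
tcp_rot: [-179.9, -0.1, 161.9]
ft_force: [0.2, 1.1, -0.5]
finger_gap: 19.5
time: 10.48
tool_pos: [570.7, 248.1, 172.9]
tcp_rot: [180.0, 0.0, 161.8]
ft_force: [-0.0, -0.5, -1.5]
finger_gap: 19.7
units total [-0.009 -0.01   0.258] pos [570.7 248.1 172.9] rot [1.7999e+02 1.0000e-02 1.6185e+02] F [-0.  -0.5 -1.5] gap 19.7 t 10.475
```

No contact force yet, so the cap is cleanly over the neck. Pressing slowly.

```bash
for i in 1; do python3 -m jog '[[[0,0,0.04,0,0,0,0.1],[0,0,0.04,0,0,0,0.1],[0,0,0,0,0,0,0.1]]]'
python3 -m jog '[[[0,0,0.04,0,0,0,0.1],[0,0,0.04,0,0,0,0.1],[0,0,0,0,0,0,0.1]]]'; done
```

```text
time: 10.85
tool_pos: [571.1, 247.6, 170.1]
tcp_rot: [-180.0, 0.1, 161.8]
ft_force: [-2.5, -2.6, 7.9]
finger_gap: 19.4
time: 11.22
tool_pos: [570.8, 247.6, 165.6]
tcp_rot: [-180.0, 0.0, 161.8]
ft_force: [-1.3, -3.2, 3.3]
finger_gap: 19.5
```

```bash
python3 -m jog '[[[0,0,0.04,0,0,0,0.1],[0,0,0.04,0,0,0,0.1],[0,0,0,0,0,0,0.1]]]'
python3 -m jog '[[[0,0,0.04,0,0,0,0.1],[0,0,0.04,0,0,0,0.1],[0,0,0,0,0,0,0.1]]]'
```

```text
time: 11.6
tool_pos: [569.9, 247.7, 158.9]
tcp_rot: [-179.9, -0.1, 161.8]
ft_force: [1.6, -3.4, -7.2]
finger_gap: 19.5
time: 11.98
tool_pos: [570.2, 248.0, 156.0]
tcp_rot: [-180.0, -0.1, 161.8]
ft_force: [0.0, -4.1, -7.6]
finger_gap: 19.6
```

It clicked: the force went negative as the balls pulled the cap down. Now squeezing the seal.

```bash
python3 -m jog '[[[0,0,0.02,0,0,0,0.1],[0,0,0.02,0,0,0,0.1],[0,0,0,0,0,0,0.1],[0,0,0,0,0,0,0.1]]]'
python3 -m jog '[[[0,0,0.02,0,0,0,0.1],[0,0,0,0,0,0,0.1],[0,0,0,0,0,0,0.1]]]'
python3 -m jog '[[[0,0,0.02,0,0,0,0.1],[0,0,0,0,0,0,0.1],[0,0,0,0,0,0,0.1]]]'
```

```text
time: 12.48
tool_pos: [570.8, 248.2, 155.2]
tcp_rot: [180.0, 0.0, 161.9]
ft_force: [-2.3, -2.9, -2.2]
finger_gap: 19.8
time: 12.85
tool_pos: [571.0, 248.2, 154.7]
tcp_rot: [180.0, 0.0, 161.8]
ft_force: [-3.9, -3.9, 2.4]
finger_gap: 19.6
time: 13.22
tool_pos: [571.2, 248.2, 154.3]
tcp_rot: [179.9, 0.1, 161.9]
ft_force: [-4.1, -5.2, 4.7]
finger_gap: 19.3
```

```bash
python3 -m jog '[[[0.005,-0.016,0.03,0,0,0,0.1],[0,0,0,0,0,0,0.1],[0,0,0,0,0,0,0.1]]]'
python3 -m jog '[[[0,0,0.04,0,0,0,0.1],[0,0,0,0,0,0,0.1],[0,0,0,0,0,0,0.1]]]'
python3 -m jog '[[[0,0,0.04,0,0,0,0.1],[0,0,0,0,0,0,0.1],[0,0,0,0,0,0,0.1]]]'
```

```text
time: 13.6
tool_pos: [571.1, 248.1, 153.5]
tcp_rot: [179.9, 0.1, 161.9]
ft_force: [-3.9, -3.4, 6.2]
finger_gap: 19.6
time: 13.98
tool_pos: [571.2, 248.1, 152.3]
tcp_rot: [179.9, 0.2, 161.9]
ft_force: [-6.2, -4.5, 11.7]
finger_gap: 19.5
time: 14.35
tool_pos: [571.5, 248.1, 152.2]
tcp_rot: [179.8, 0.2, 161.9]
ft_force: [-12.3, -7.1, 22.0]
finger_gap: 19.7
```

The position has gone stiff (0.1 mm for 10 N), so the seal is bottomed. I'll ease the side load, hold, and look.

```bash
python3 -m jog '[[[0.012,-0.012,0,0,0,0,0.1],[0,0,0,0,0,0,0.1],[0,0,0,0,0,0,0.1],[0,0,0,0,0,0,0.1],[0,0,0,0,0,0,0.1]]]'
python3 - <<'E'
from h import *
p,d,K,T=get("side"); go(571,248,152)
cv2.imwrite("pics/d.png",cv2.resize(p[150:270,120:300,::-1],None,fx=4,fy=4,interpolation=2))
E
```

```text
time: 14.98
tool_pos: [571.3, 248.0, 152.3]
tcp_rot: [179.8, 0.3, 161.9]
ft_force: [-8.4, -4.8, 19.4]
finger_gap: 19.4
units total [ 0.005 -0.002  0.005] pos [571.3 248.  152.2] rot [179.77   0.27 161.86] F [-9.2 -4.7 19.9] gap 19.9 t 15.025
```

View pics/d.png

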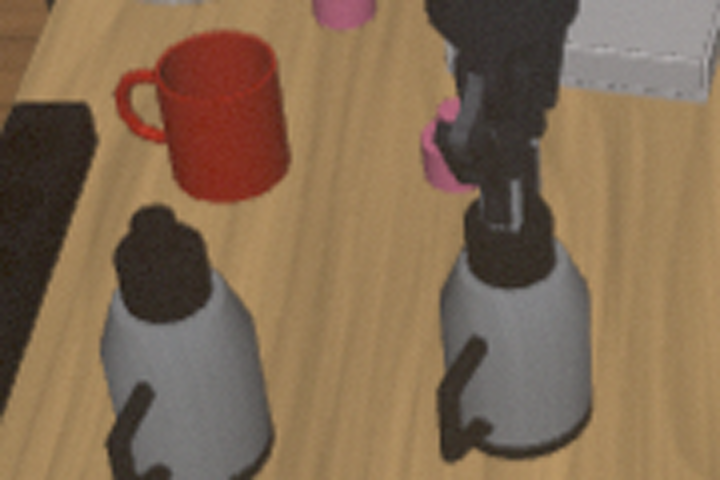

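The crop shows the cap seated upright on the flask at (510,240), still gripped, with no gap, and the closed flask and mug undisturbed. The push is steady at about 20 N. Handing in.

```bash
python3 -c "from bench import job; print(job.hand_in())"
```

```text
the job is handed in; nothing more can be done
None
```

The cap is snapped onto the open flask and was still gripped and pressed down when I handed the job in, at about 15 s of the 42 s allowed. I took it out of the tray by its knob, lowered it over the neck and pressed straight down.

- **Click:** the push read +8 N, fell to +3 N, then turned to −7 N as the catch balls pulled the cap down.
- **Seal:** I kept pressing until the tool was 3.9 mm below where the click left it. The last step raised the force by 10 N for only 0.1 mm of travel, so I judge the seal bottomed. The seal joint itself cannot be read directly.
- **Last checks:** the downward push was steady at about 20 N, with about 10 N of side load that I eased but did not remove. The final picture shows the cap upright and flush, with the closed flask and mug undisturbed. I did not look again at the sugar jar, spoon or pot lid after placing the cap.
- **Disagreements:** the two cameras differed by 1–3 mm on the neck's position. I shifted the cap by about 1 mm to allow for this, and it went on cleanly. The fingers read about 20 mm on the 24 mm knob, but the grip held throughout.

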